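# Lever open the candle tin

## Task

Pick up the wooden-handled spreader and use its blade to lever open the hinged lid of the blue candle tin, until the lid stands open by at least 45 degrees. Work with the blade only, keeping the gripper itself off the blue tin, and leave the green tin shut. Then lay the spreader gently back down on the bare tabletop, clear of the blue tin.

Things in the scene. Friction and masses are not known exactly. Their poses are not given: they have to be found in the camera images.
- spreader: Loose spreader, about 90 g. Brown wood handle 90 mm long, 18 wide, 26 tall, steel ferrule, brass pins; flat steel blade 75 long, 24 wide, 2.5 thick, at the handle's mid height. Origin: centre of the handle (13 mm above the table as it lies). x axis along the handle to the blade: handle x -45..45, blade x 45..120 mm (tip at 120); y across, z up. The other tool is a wooden spoon.
- blue_tin: Blue box fixed to the table, 80 mm deep (x), 90 wide (y), 50 high; origin: centre of its underside, z up. Front is its -x side, facing about the robot's right (-y, within 20 degrees). Hinge along the back top edge: x = 40, z = 50.5 mm. Flat lid 4 mm thick, 94 wide, underside at z = 50.5; it juts 16 mm past the front wall (wall x = -40, lid edge x = -56); free below this lip.
- blue_lid (a joint): Angle of the blue tin's lid about its hinge, rad: 0 shut, grows as the front edge rises, 1.57 upright, stop at 1.9. Starts shut or up to 0.06 ajar. The hinge is stiff: the lid stays at any angle where it is left; lifting takes about 1 N at the lip.
- green_lid (a joint): Lid angle of the green tin, rad, 0 shut. That tin is like the blue one in all but colour and stands beside it, about 160 mm nearer to or farther from the robot. It starts shut or up to 0.06 ajar and must stay so.
Mind the look-alikes: they are no part of the job. Of the things shaped like the spreader, the brown one is meant. Leave any pink look-alike of the blue_tin alone.

How it is judged:
On the way:
1. the spreader has been picked up and the blue lid levered open by 45 degrees (value of joint blue_lid above 0.75 rad and height (world z) of spreader above 0.04 m), for 0.1 s.
At the end, for the whole second after the job is handed in: The blue lid stands open by 45 degrees (0.75 rad, 43 degrees, or more counts), the green lid is shut (under 0.15 rad), and the spreader lies at rest on the tabletop (handle centre under 25 mm high), its handle's centre more than 75 mm from the middle of the blue tin (value of joint blue_lid above 0.75 rad and value of joint green_lid below 0.15 rad and height (world z) of spreader below 0.025 m and linear speed of spreader below 0.03 m/s and horizontal distance between spreader and blue_tin above 0.075 m); the robot touches nothing.
It fails at once if the gripper or arm pushes on the blue tin or its lid (over 1 N) (contact force between any of the fingers, the arm and blue_tin above 1 N).
It fails at once if the green tin's lid is opened (over 0.15 rad) (value of joint green_lid above 0.15 rad).
It fails at once if the spreader is dropped or slammed onto the table (over 0.7 m/s close above it) (linear speed of spreader above 0.7 m/s and height (world z) of spreader below 0.04 m).
It also fails if it takes over 48 s, if anything falls off the work surface, if the arm or the gripper's body presses on something with over 40 N, if the wrist force passes 120 N, or if a joint passes its speed limit or range.

## Robot

A 6-joint arm with a two-finger parallel gripper is mounted at the origin on the work surface. World frame = base frame: x ahead of the robot, y to its left, z up, the work surface at z = 0. Lengths are in m, angles in rad, forces in N, time in s.
With the tool pointing down it reaches from about 0.3 to 0.875 m from the base axis. Payload 6.4 kg.
Tool frame: the origin (TCP) lies at the very end of the fingers, on their centre line; the grasp point (between the pads) lies 19 mm behind it; x points along the fingers, z is the direction in which the jaws open and shut, and the axes are right-handed (so a half turn about x gives the same grasp; the last joint's range is limited). The gripper opens to 88 mm and grips with 3 to 60 N. Pads are 18 mm wide; open, the fingers measure 123 mm over their backs; the gripper's body (75 mm by 187 mm) begins 45 mm behind the grasp point.
Start: joints at [-1.356, 0.181, 1.607, -0, 1.354, -0.206], TCP at [0.235, -0.525, 0.239] pointing down, gripper open.
Joint ranges: [-2.99, 2.99], [-0.89, 2.07], [0.3, 2.58], [-1.14, 4.28], [0, 2.63], [-3.12, 3.12]. Speed limits (rad/s): [2.57, 2.57, 3.01, 3.14, 3.14, 3.14].

## Interface

Orientations are given as a 3x3 rotation matrix whose columns are the frame's x, y, z axes.
In Python, from plant import r gives the robot as it stands.
- The arm moves only by the tool step_arm, never from a script. Its arguments are lists of equal length, an entry for each row: "rotation": the turn, a rotation vector about the tool's x, y, z in degrees, a list of three; "xyz": the shift along the tool's x, y, z in mm, a list of three; "gripper": the finger opening in mm, from 0 to 88.1. A call has 1 to 20 rows; each row is the pose to reach, as a shift and turn from the pose measured when the call began, along the tool's axes at that moment; what a row does not reach only later rows make up. A row lasts 1/8 s, in which the tool goes at most 62.5 mm and 10.7 degrees, less where a joint would pass 70% of its speed; a pose out of reach is approached as far as the arm can. A call with a gripper value outside its range is refused whole. The fingers move at their own pace and stop on an object; "grip_force" is the grip in N (left out, the last holds). Time passes only in rows, so rows that repeat a pose let the fingers close. It gives the time, the measured TCP pose, the force and the opening at its end, in the units of the state.
- r.state(): the state, without advancing time (a new reading comes with each control period).
- r.snapshot(name): name is "scene" or "top" or "wrist"; returns a dict with "image" (420x560x3 uint8, red, green, blue), "vertical_fov" (degrees; the focal length in pixels is half the picture's height over the tangent of half this angle, whatever the lens; pixels are square), "cx", "cy" (the principal point, pixels), "R" (3x3) and "t" (3): a world point X has camera coordinates R X + t. Camera axes: x right, y down, z forward; pixel columns grow to the right and rows downward; lengths in m; the calibration is good to about 2 mm. A picture is of the moment at which its call begins. There is no depth.
- r.close_job(): hands the job in, once; it reports no verdict.
The state is a dict: "t": time; "joint_pos": joint angles; "joint_velocities": joint speeds; "tau": joint torques, N m; "ee_pos": TCP position; "tool_rot": TCP orientation; "force": force on the tool from outside, world axes, zero at the start; "moment": the same for the moment, N m; "width": finger opening in m.
Only numpy, scipy, OpenCV 4.12 (cv2) and the standard library are available. Lean on these libraries where they do the work, as an engineer would, in place of code of your own. Each camera call takes 0.05 s, during which the arm holds its last target.

## Working session

There is one attempt and no reset: what is moved stays moved. The work goes in short steps, Python scripts to look and compute and a tool call to move; the robot and the scene stay as the last step left them, time stands still between calls to the robot, and variables do not carry over. Pictures are saved under pics/ and viewed, and the job is handed in when it is done.

Besides the shell and the picture viewer there is one more tool, called as a command line: name --argument value ..., lists and objects as JSON in quotes. step_arm: Moves the arm, as the interface text tells. Its arguments: {"type":"object","properties":{"rotation":{"type":"array"},"xyz":{"type":"array"},"gripper":{"type":"array"},"grip_force":{"type":"number"}},"required":["rotation","xyz","gripper"]}

```bash
mkdir -p pics; ls; cat > h.py <<'E'
import numpy as np, cv2
from plant import r
def snap(n,f):
    s=r.snapshot(n); cv2.imwrite('pics/'+f,s['image'][:,:,::-1]); 
    np.savez('pics/'+f[:-4]+'.npz',**{k:s[k] for k in s}); return s
def load(f): return dict(np.load('pics/'+f+'.npz'))
def foc(s): return 210/np.tan(np.radians(float(s['vertical_fov']))/2)
def cast(s,u,v,z):
    f=foc(s); d=np.array([(u-s['cx'])/f,(v-s['cy'])/f,1]); R=s['R'];c=-R.T@s['t'];d=R.T@d
    return c+d*(z-c[2])/d[2]
def proj(s,X):
    p=s['R']@np.array(X)+s['t']; f=foc(s); return np.array([f*p[0]/p[2]+s['cx'],f*p[1]/p[2]+s['cy']])
E
python3 - <<'E'
from h import *
for n in ['scene','top','wrist']:
    s=snap(n,n+'0.png'); print(n,s['vertical_fov'],-s['R'].T@s['t'])
print(r.state())
E
```

```text
pics
scene 50.15268819866645 [1.09200526 0.35839761 0.90051457]
top 56.785369600141266 [ 0.40197957 -0.01242549  0.94819505]
wrist 60.340522631163395 [ 0.29395155 -0.49908088  0.38371695]
{'t': 0.15, 'joint_pos': array([-1.35636774e+00,  1.81385723e-01,  1.60773428e+00, -8.81809843e-06,
        1.35384429e+00, -2.06283372e-01]), 'joint_velocities': array([-0.00013488, -0.00192459, -0.00510225,  0.00110597,  0.00049215,
        0.00017412]), 'tau': array([ 1.11406647e-03, -4.34228861e+01, -3.42175591e+01,  7.03643379e-02,
        3.56116332e-02, -8.17871364e-05]), 'ee_pos': array([ 0.23476979, -0.52444314,  0.23802978]), 'tool_rot': array([[-3.00283873e-04,  9.12797662e-01,  4.08411971e-01],
       [ 1.33839269e-03,  4.08411991e-01, -9.12796721e-01],
       [-9.99999059e-01,  2.72517461e-04, -1.34432125e-03]]), 'force': array([ 0.63141629, -0.03510213, -0.85280313]), 'moment': array([ 0.01597501,  0.02019736, -0.02493784]), 'width': 0.08807483111064701}
```

View pics/scene0.png

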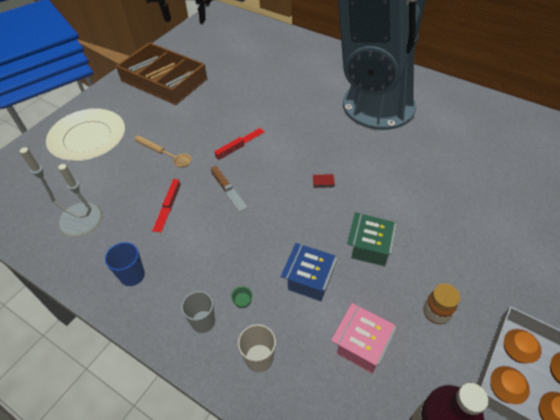

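View pics/top0.png

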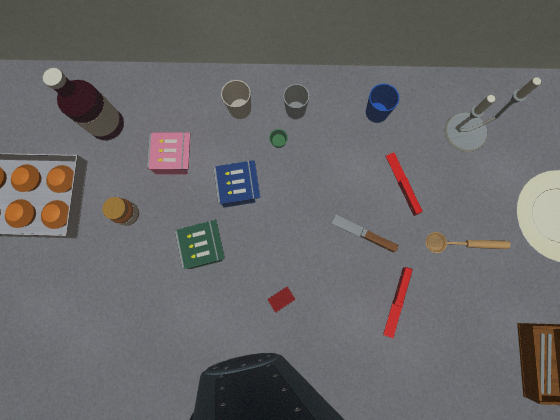

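View pics/wrist0.png

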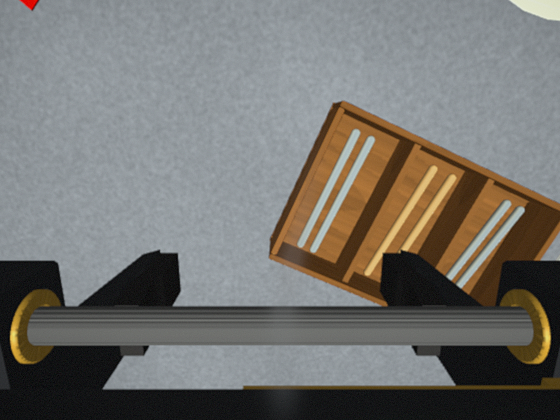

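Top view: the brown spreader lies at about (365,233), blade pointing left toward the blue tin at (237,184). The tin's lip faces right, the green tin is at (200,245), and the pink look-alike is at (169,152).

```bash
python3 - <<'E'
from h import *
s=load('top0'); im=s['image'].astype(np.uint8); 
hsv=cv2.cvtColor(im,cv2.COLOR_RGB2HSV)
for nm,(u,v) in dict(h=(380,240),bl=(345,224),blue=(228,172),g=(190,235),lip=(255,170)).items(): print(nm,hsv[v,u],im[v,u])
print(cast(s,237,184,0.05), cast(s,365,233,0.013))
big=cv2.resize(im[150:280,170:410],None,fx=3.3,fy=3.3,interpolation=cv2.INTER_CUBIC)
cv2.imwrite('pics/crop1.png',big[:,:,::-1])
H=hsv[...,0].astype(int);S=hsv[...,1];V=hsv[...,2]
def comp(m,z,near):
    n,l,st,c=cv2.connectedComponentsWithStats(m.astype(np.uint8))
    k=min([i for i in range(1,n) if st[i,4]>60],key=lambda i:np.hypot(*(c[i]-near)))
    pts=np.argwhere(l==k)[:,::-1].astype(np.float32)
    q=cv2.minAreaRect(pts); W=np.array([cast(s,*p,z)[:2] for p in cv2.boxPoints(q)])
    print(near,st[k],c[k],cv2.boxPoints(q).round(1).tolist(),'\n',W.round(4),np.linalg.norm(np.diff(W,axis=0),axis=1).round(4),W.mean(0).round(4))
comp((H<20)&(S>90)&(V>50),0.024,(380,240))
comp((H>105)&(H<125)&(S>120),0.0525,(237,184))
comp((H>60)&(H<95)&(S>80),0.0525,(200,245))
comp((S<60)&(V>120),0.014,(348,225))
E
```

```text
h [ 13 133 115] [115  80  55]
bl [100  16 143] [134 140 143]
blue [ 30 187 188] [188 186  50]
g [ 29 195 187] [187 184  44]
lip [110 158 121] [ 46  70 121]
[0.63416953 0.12257172 0.05      ] [ 0.5289733  -0.18782177  0.013     ]
(380, 240) [365 231  33  20 270] [380.92222222 241.        ] [[363.79998779296875, 237.39999389648438], [367.6000061035156, 229.8000030517578], [398.0, 245.0], [394.20001220703125, 252.60000610351562]] 
 [[ 0.5169 -0.1828]
 [ 0.5353 -0.192 ]
 [ 0.5008 -0.2633]
 [ 0.4826 -0.2539]] [0.0207 0.0792 0.0205] [ 0.5089 -0.223 ]
(237, 184) [216 162  37  42 983] [233.16480163 182.65208545] [[214.6999969482422, 165.8000030517578], [246.89999389648438, 161.1999969482422], [252.39999389648438, 199.5], [220.1999969482422, 204.10000610351562]] 
 [[0.6776 0.1784]
 [0.6908 0.1012]
 [0.5966 0.0839]
 [0.5836 0.1595]] [0.0783 0.0959 0.0767] [0.6371 0.1308]
(200, 245) [ 177  222   40   47 1058] [196.00283554 245.17013233] [[175.8000030517578, 228.3000030517578], [208.10000610351562, 221.3000030517578], [216.8000030517578, 261.20001220703125], [184.5, 268.20001220703125]] 
 [[0.5234 0.26  ]
 [0.5418 0.1854]
 [0.4498 0.1594]
 [0.4319 0.2326]] [0.0769 0.0956 0.0754] [0.4867 0.2093]
(348, 225) [332 214  35  25 359] [348.66573816 225.69916435] [[329.70001220703125, 221.0], [342.29998779296875, 206.8000030517578], [369.0, 230.3000030517578], [356.3999938964844, 244.60000610351562]] 
 [[ 0.5561 -0.1026]
 [ 0.5921 -0.133 ]
 [ 0.5355 -0.1973]
 [ 0.5004 -0.1668]] [0.0471 0.0856 0.0465] [ 0.546  -0.1499]
```

View pics/crop1.png

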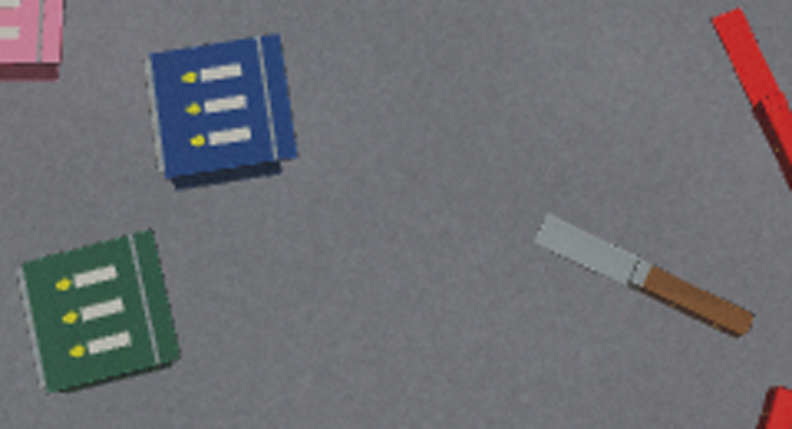

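```bash
python3 - <<'E'
from h import *
s=load('top0')
c=lambda x,y,z: cast(s,170+x/3.3-.35,150+y/3.3-.35,z)
L=np.array([c(*p,.0545) for p in [(280,35),(298,157),(165,181),(149,57)]]); print(L.round(4),np.linalg.norm(np.diff(L,axis=0),axis=1))
f=(L[0]+L[1])/2; b=(L[2]+L[3])/2; ax=(b-f)[:2]; print('front',f,'axis dir',np.degrees(np.arctan2(ax[1],ax[0])),'len',np.linalg.norm(ax))
w=L[0]-L[1];print('edge dir',np.degrees(np.arctan2(w[1],w[0])))
tip=c(542,230,.0143); j=c(637,273,.0143); butt=c(748,320,.02)
print(tip,j,butt,np.linalg.norm(tip-j))
d=(tip-butt)[:2]; print('dir',np.degrees(np.arctan2(d[1],d[0])),np.linalg.norm(d)); 
d2=(tip-j)[:2]; print('blade dir',np.degrees(np.arctan2(d2[1],d2[0])))
# cross check with scene
s2=load('scene0')
for X in [f,tip,butt,*L]: print(proj(s2,X))
im=s2['image'].astype(np.uint8)
cv2.imwrite('pics/crop2.png',cv2.resize(im[150:310,190:410],None,fx=3.5,fy=3.5,interpolation=cv2.INTER_CUBIC)[:,:,::-1])
E
```

```text
[[0.6929 0.0827 0.0545]
 [0.6021 0.066  0.0545]
 [0.5823 0.1603 0.0545]
 [0.674  0.1775 0.0545]] [0.09231343 0.09639424 0.09336119]
front [0.64748189 0.07434505 0.0545    ] axis dir 101.54852239907389 len 0.09650284542326626
edge dir 10.461245341272909
[ 0.56030972 -0.11263083  0.0143    ] [ 0.53016791 -0.18202068  0.0143    ] [ 0.49729901 -0.26029506  0.02      ] 0.07565367904951326
dir 66.89127555267422 0.16054617212783198
blade dir 66.5206599865579
[287.55444895 258.05341664]
[243.16614046 208.0193688 ]
[212.00622479 168.45376502]
[279.65200749 275.07614268]
[295.0531883  241.90030927]
[335.99712627 254.29028706]
[322.43807407 289.37733227]
```

View pics/crop2.png

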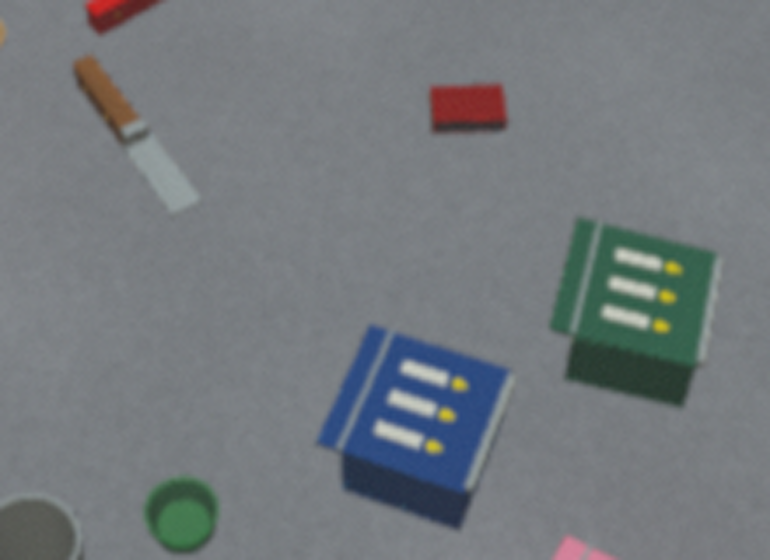

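The scene-view reprojection agrees within about 2 px, and the sizes match (blade 75.7 mm, lid 92–96 mm). Next I work out the move to the handle.

```bash
cat >> h.py <<'E'
from scipy.spatial.transform import Rotation as Ro
def plan(p,yawblade,pitch=0):
    """TCP at p, tool down, blade heading yawblade deg; jaws across (tool z at yaw-90); print shift+turn in tool frame"""
    st=r.state(); T=st['tool_rot']; a=np.radians(yawblade)
    x=np.array([0,0,-1.]); z=np.array([np.cos(a-np.pi/2),np.sin(a-np.pi/2),0]); y=np.cross(z,x)
    D=np.c_[x,y,z]
    D=Ro.from_rotvec(np.radians(pitch)*z).as_matrix()@D
    print('xyz',(T.T@(np.array(p)-st['ee_pos'])*1000).round(1),'rot',np.degrees(Ro.from_matrix(T.T@D).as_rotvec()).round(1),'det',round(np.linalg.det(D),2))
E
python3 - <<'E'
from h import *
s=load('top0')
print('cup',cast(s,279,138,.02),cast(s,270,138,.02),cast(s,279,147,.02))
print('red',cast(s,418,212,.01),cast(s,408,270,.01),'pink',cast(s,169,152,.05))
plan([0.515,-0.218,0.11],67)
E
```

```text
cup [0.76412456 0.02694393 0.02      ] [0.76364504 0.04968393 0.02      ] [0.74023671 0.02621892 0.02      ]
red [ 0.58432017 -0.31797844  0.01      ] [ 0.4434837  -0.28904629  0.01      ] pink [0.71071958 0.29279979 0.05      ]
xyz [ 128.4  380.9 -165.1] rot [-42.9  -0.1  -0. ] det 1.0
```

step_arm --rotation '[[-5, 0, 0], [-11, 0, 0], [-17, 0, 0], [-23, 0, 0], [-28, 0, 0], [-33, 0, 0], [-38, 0, 0], [-41, 0, 0], [-42.9, 0, 0], [-42.9, 0, 0], [-42.9, 0, 0]]' --xyz '[[5, 38, -16], [15, 84, -36], [30, 131, -57], [48, 179, -78], [66, 227, -98], [84, 274, -119], [102, 320, -139], [118, 357, -155], [128, 381, -165], [128, 381, -165], [128, 381, -165]]' --gripper '[60, 60, 60, 60, 60, 60, 60, 60, 60, 60, 60]'

```text
t: 1.52
ee_pos: [0.5149, -0.2185, 0.1105]
tool_rot: [[-0.001, 0.391, 0.92], [0.001, 0.92, -0.391], [-1.0, 0.001, -0.001]]
force: [0.1, -0.4, 0.7]
width: 0.0597
```

```bash
python3 - <<'E'
from h import *
s=snap('wrist','wrist1.png'); st=r.state(); print(st['t'],st['ee_pos'],st['width'],-s['R'].T@s['t'])
for x in (-.045,.045,.12): print(proj(s,[.513+x*np.cos(np.radians(67)),-.223+x*np.sin(np.radians(67)),.02]))
plan([0.515,-0.218,0.004],67)
E
```

```text
1.575 [ 0.51482979 -0.21886805  0.11072158] 0.05978959730139563 [ 0.53996734 -0.15973413  0.25628686]
[280.30398801 282.81547735]
[280.43681818 155.60550951]
[280.56910876  28.91230384]
xyz [ 1.067e+02  8.000e-01 -1.000e-01] rot [-0.1 -0.  -0. ] det 1.0
```

View pics/wrist1.png

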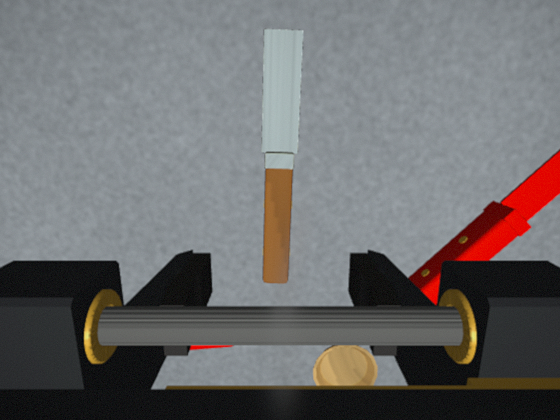

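The wrist view shows the spreader centred between the fingers, with the tip at (283,29) and the butt at (276,283), as predicted. I'll descend and grip.

step_arm --rotation '[[0, 0, 0], [1, 0, 0], [1.5, 0, 0], [1.5, 0, 0], [1.5, 0, 0], [1.5, 0, 0], [1.5, 0, 0], [1.5, 0, 0], [1.5, 0, 0], [1.5, 0, 0]]' --xyz '[[25, 1, 0], [55, 1, 0], [85, 1, 0], [102, 1, 0], [106.5, 1, 0], [106.5, 1, 0], [106.5, 1, 0], [106.5, 1, 0], [106.5, 1, 0], [106.5, 1, 0]]' --gripper '[60, 60, 60, 60, 60, 10, 10, 10, 10, 10]' --grip_force 55

```text
t: 2.82
ee_pos: [0.5153, -0.2179, 0.0045]
tool_rot: [[0.0, 0.415, 0.91], [0.001, 0.91, -0.415], [-1.0, 0.001, -0.0]]
force: [-1.7, 0.1, 2.1]
width: 0.0178
```

```bash
python3 - <<'E'
from h import *
st=r.state(); print(st['t'],st['ee_pos'],st['width'],st['force'])
E
```

```text
2.825 [ 0.51530541 -0.21789607  0.00454231] 0.01779415380781303 [-1.69771354  0.14938091  2.11212929]
```

step_arm --rotation '[[0, 0, 0], [0, 0, 0], [0, 0, 0], [0, 0, 0], [0, 0, 0], [0, 0, 0]]' --xyz '[[-10, 0, 0], [-30, 0, 0], [-50, 0, 0], [-70, 0, 0], [-75, 0, 0], [-75, 0, 0]]' --gripper '[10, 10, 10, 10, 10, 10]'

```text
t: 3.58
ee_pos: [0.5156, -0.2181, 0.0802]
tool_rot: [[0.001, 0.415, 0.91], [-0.0, 0.91, -0.415], [-1.0, 0.0, 0.001]]
force: [-0.6, 1.2, -0.5]
width: 0.0174
```

```bash
python3 - <<'E'
from h import *
st=r.state(); print(st['t'],st['ee_pos'],st['width'],st['force'])
snap('wrist','wrist2.png'); snap('scene','scene2.png')
s=load('wrist2'); e=st['ee_pos']; T=st['tool_rot']
# tool: spreader axis in tool y, grip at x=+5; axis 8.5mm above TCP
for x in (.045,.120):
    for y in(-.012,0,.012): print(x,y,proj(s,e-T[:,0]*.0085+T[:,1]*(x-.005)+T[:,2]*y).round(1))
f=(np.array([.6475,.0743])); d=np.array([np.cos(np.radians(101)),np.sin(np.radians(101))])
tcp=f-d*(.115+.03); print(tcp); plan([*tcp,.0295],101)
E
```

```text
3.575 [ 0.51556023 -0.2181046   0.0802481 ] 0.01735707791235202 [-0.58392159  1.17455989 -0.53854542]
0.045 -0.012 [248.8 182. ]
0.045 0 [280.  182.1]
0.045 0.012 [311.2 182.1]
0.12 -0.012 [244.  -41.7]
0.12 0 [280.2 -41.7]
0.12 0.012 [316.4 -41.7]
[ 0.6751673  -0.06803594]
xyz [ 49.6 202.6  83.7] rot [-35.5  -0.   -0.1] det 1.0
```

View pics/wrist2.png

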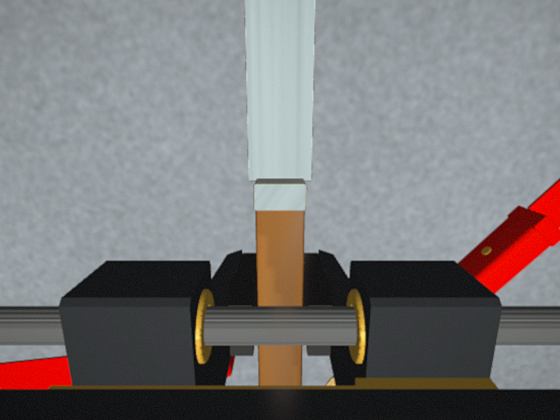

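View pics/scene2.png

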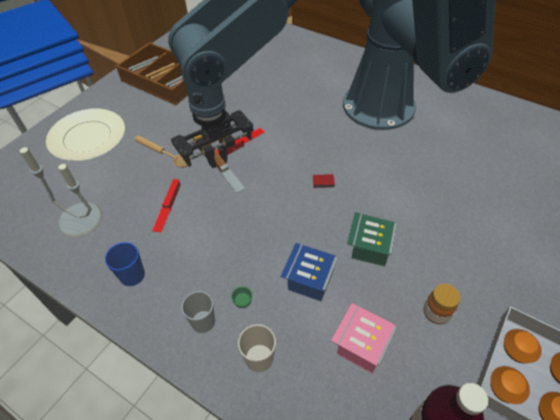

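The spreader is held level, with the blade base at row 180 (predicted 182). Now I move in front of the blue lip.

step_arm --rotation '[[-4, 0, 0], [-9, 0, 0], [-15, 0, 0], [-21, 0, 0], [-27, 0, 0], [-32, 0, 0], [-35.5, 0, 0], [-35.5, 0, 0], [-35.5, 0, 0], [-35.5, 0, 0], [-35.5, 0, 0], [-35.5, 0, 0]]' --xyz '[[0, 20, 8], [0, 50, 21], [0, 85, 35], [0, 120, 49], [0, 155, 64], [0, 185, 76], [0, 203, 84], [10, 203, 84], [25, 203, 84], [40, 203, 84], [50, 203, 84], [50, 203, 84]]' --gripper '[10, 10, 10, 10, 10, 10, 10, 10, 10, 10, 10, 10]'

```text
t: 5.18
ee_pos: [0.6745, -0.068, 0.0276]
tool_rot: [[-0.003, -0.189, 0.982], [0.002, 0.982, 0.189], [-1.0, 0.002, -0.003]]
force: [-0.7, -0.5, -1.4]
width: 0.0175
```

```bash
python3 - <<'E'
from h import *
st=r.state(); print(st['t'],st['ee_pos'],st['width'],st['force'])
for n in('top','scene'):
    s=snap(n,n+'3.png'); im=s['image']
    T=st['tool_rot'];e=st['ee_pos']
    tip=e-T[:,0]*.0085+T[:,1]*.115; print(n,'tip',tip,proj(s,tip))
im=load('scene3')['image'].astype(np.uint8); a=cv2.resize(im[190:310,200:350],None,fx=5,fy=5,interpolation=cv2.INTER_CUBIC)
cv2.imwrite('pics/c3s.png',a[:,:,::-1])
im=load('top3')['image'].astype(np.uint8); a=cv2.resize(im[130:230,200:350],None,fx=5,fy=5,interpolation=cv2.INTER_CUBIC)
cv2.imwrite('pics/c3t.png',a[:,:,::-1])
E
```

```text
5.175 [ 0.67446868 -0.06799929  0.02761596] 0.017464772539873528 [-0.71748156 -0.5405697  -1.44538121]
top tip [0.65273102 0.04490658 0.03639024] [270.01715557 178.73984609]
scene tip [0.65273102 0.04490658 0.03639024] [275.31564728 258.11152419]
```

View pics/c3s.png

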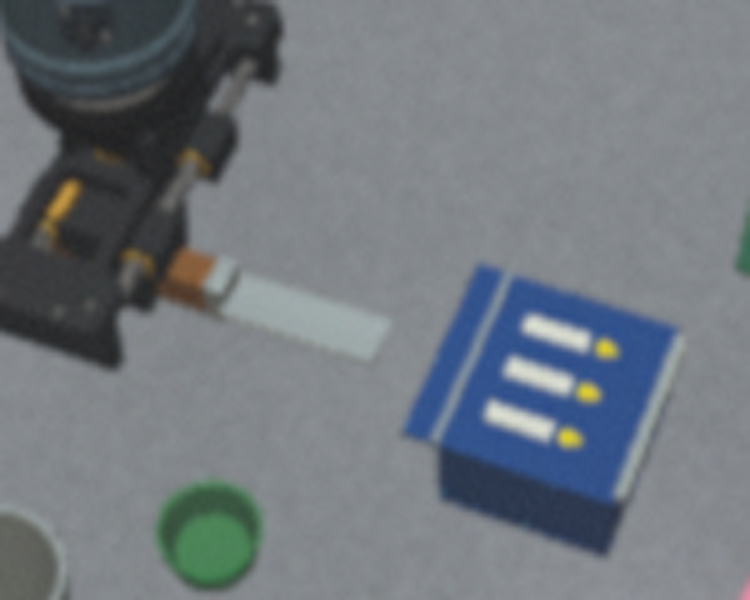

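View pics/c3t.png

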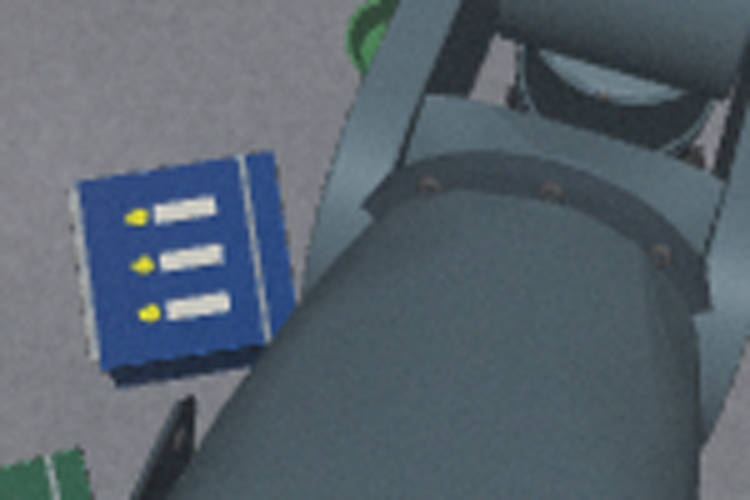

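View pics/scene3.png

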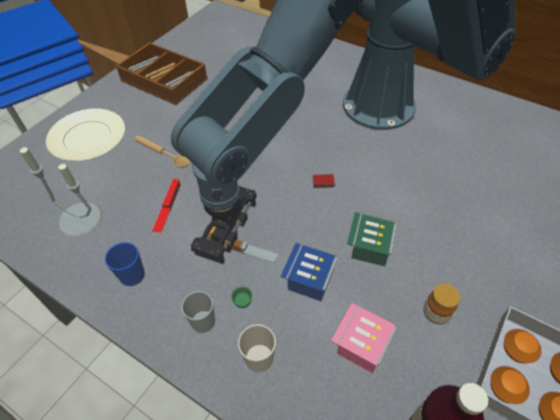

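View pics/top3.png

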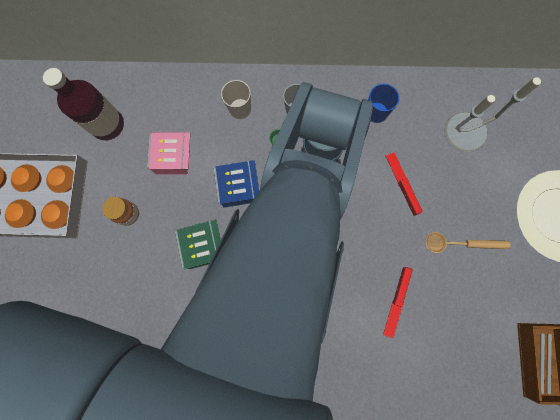

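The scene view puts the blade tip at (276,258), as predicted, level with the lip. I'll insert 40 mm.

step_arm --rotation '[[0, 0, 0], [0, 0, 0], [0, 0, 0], [0, 0, 0], [0, 0, 0]]' --xyz '[[0, 12, 0], [0, 25, 0], [0, 35, 0], [0, 40, 0], [0, 40, 0]]' --gripper '[10, 10, 10, 10, 10]'

```text
t: 5.9
ee_pos: [0.6681, -0.0282, 0.0294]
tool_rot: [[-0.0, -0.191, 0.982], [0.001, 0.982, 0.191], [-1.0, 0.001, -0.0]]
force: [0.2, -0.4, -1.2]
width: 0.0175
```

```bash
python3 - <<'E'
from h import *
st=r.state(); print(st['t'],st['ee_pos'],st['width'],st['force'])
s=snap('scene','scene4.png'); im=s['image']
a=cv2.resize(im[190:310,200:350],None,fx=5,fy=5,interpolation=cv2.INTER_CUBIC)
cv2.imwrite('pics/c4s.png',a[:,:,::-1])
E
```

```text
5.9 [ 0.66809376 -0.02823763  0.02939851] 0.017527562425123183 [ 0.15376422 -0.41540303 -1.17906111]
```

View pics/c4s.png

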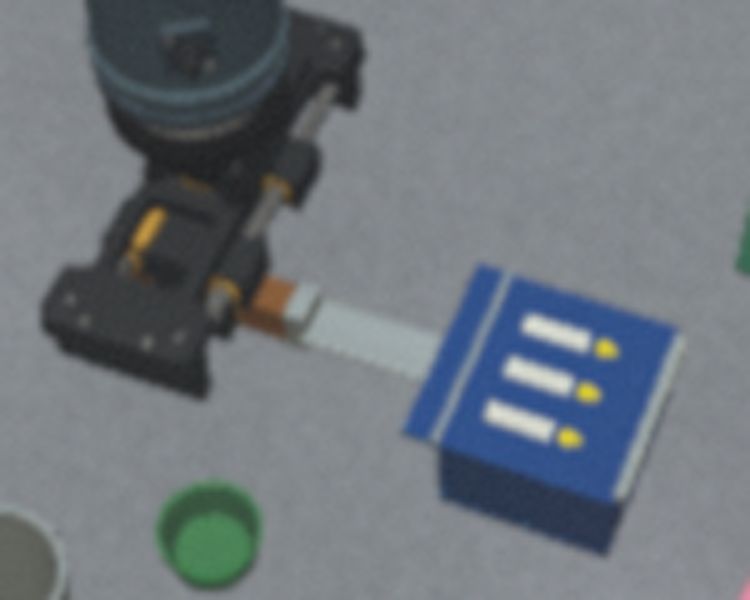

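The blade tip is under the lip at crop (435,355), and no contact force shows. I'll raise along the lid's arc.

step_arm --rotation '[[0, 0, 0], [0, 0, 0], [0, 0, 0], [0, 0, 0], [0, 0, 0], [0, 0, 0], [0, 0, 0], [0, 0, 0]]' --xyz '[[-6, 0, 0], [-12, 0, 0], [-20, 0.4, 0], [-28.5, 1.7, 0], [-37, 3.8, 0], [-45, 6.8, 0], [-53, 10.5, 0], [-53, 10.5, 0]]' --gripper '[10, 10, 10, 10, 10, 10, 10, 10]'

```text
t: 6.95
ee_pos: [0.6666, -0.0179, 0.0834]
tool_rot: [[0.001, -0.191, 0.982], [0.001, 0.982, 0.191], [-1.0, 0.001, 0.001]]
force: [1.0, 0.7, -1.0]
width: 0.0175
```

```bash
python3 - <<'E'
from h import *
st=r.state(); print(st['t'],st['ee_pos'],st['width'],st['force'],st['moment'])
s=snap('scene','scene5.png'); im=s['image']
a=cv2.resize(im[190:310,200:350],None,fx=5,fy=5,interpolation=cv2.INTER_CUBIC)
cv2.imwrite('pics/c5s.png',a[:,:,::-1])
E
```

```text
6.95 [ 0.66663948 -0.01791333  0.08344119] 0.017487644349547644 [ 0.97667628  0.70425696 -0.95720977] [-0.03098864 -0.06077522  0.00215668]
```

View pics/c5s.png

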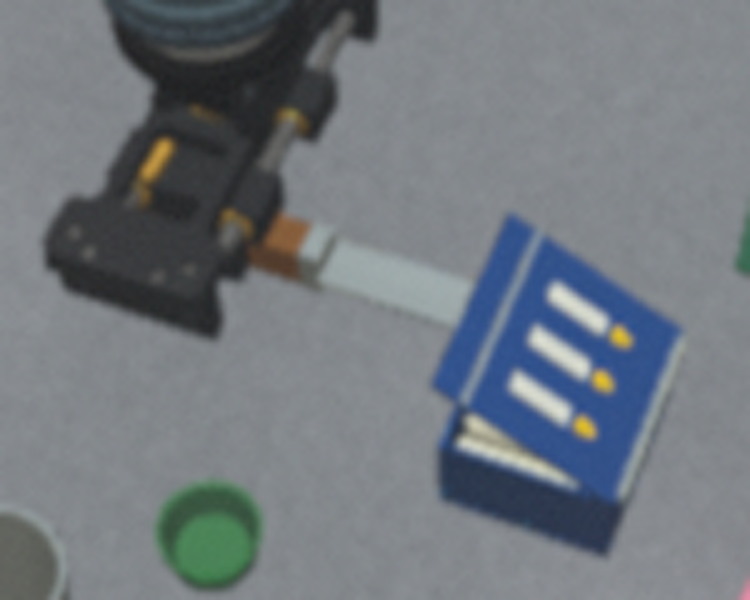

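The lid follows to roughly 0.5 rad, with about 1 N at the wrist. Continuing along the arc.

step_arm --rotation '[[0, 0, 0], [0, 0, 0], [0, 0, 0], [0, 0, 0], [0, 0, 0], [0, 0, 0], [0, 0, 0], [0, 0, 0]]' --xyz '[[-7, 4.5, 0], [-14, 10, 0], [-20, 16, 0], [-26, 22, 0], [-31, 29, 0], [-35, 37, 0], [-38, 45, 0], [-38, 45, 0]]' --gripper '[10, 10, 10, 10, 10, 10, 10, 10]'

```text
t: 8.0
ee_pos: [0.6579, 0.027, 0.1214]
tool_rot: [[0.001, -0.191, 0.982], [0.001, 0.982, 0.191], [-1.0, 0.001, 0.001]]
force: [-0.1, 0.1, -1.7]
width: 0.0176
```

```bash
python3 - <<'E'
from h import *
st=r.state(); print(st['t'],st['ee_pos'],st['width'],st['force'],st['moment'])
T=st['tool_rot'];e=st['ee_pos']; tip=e-T[:,0]*.0085+T[:,1]*.115
hinge=np.array([.6475,.0743])+.096*np.array([np.cos(np.radians(101)),np.sin(np.radians(101))])
d=(hinge-tip[:2])@np.array([np.cos(np.radians(101)),np.sin(np.radians(101))]); print('geom angle',np.arctan2(tip[2]+.00125-.0505,d),d,tip)
s=snap('scene','scene6.png'); im=s['image']
a=cv2.resize(im[190:310,200:350],None,fx=5,fy=5,interpolation=cv2.INTER_CUBIC)
cv2.imwrite('pics/c6s.png',a[:,:,::-1])
E
```

```text
8.0 [0.65789396 0.0270216  0.12136149] 0.01757835642397823 [-0.0839666   0.05085464 -1.65875644] [-0.10824339 -0.17202041 -0.02375124]
geom angle 1.2215725090356049 0.029402932658718448 [0.63588411 0.13988564 0.1299942 ]
```

View pics/c6s.png

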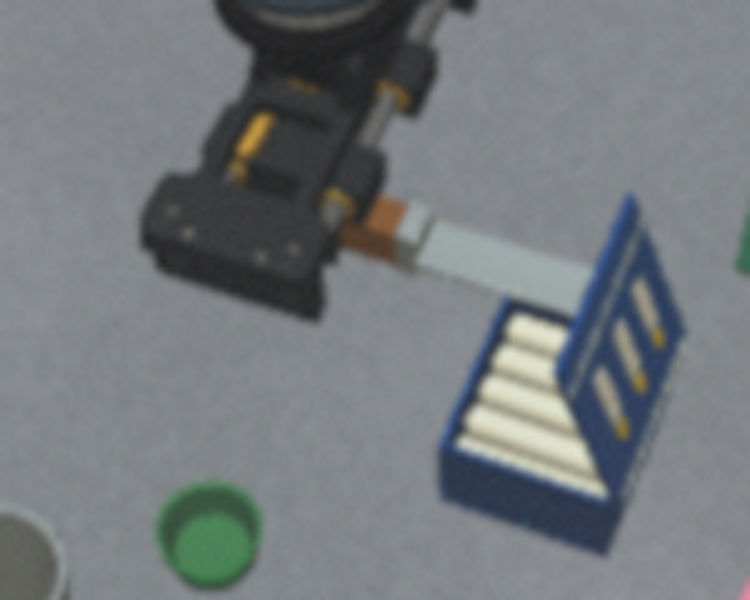

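The lid stands at about 1.2 rad. I'll back straight off, then set down.

step_arm --rotation '[[0, 0, 0], [0, 0, 0], [0, 0, 0], [0, 0, 0], [0, 0, 0], [0, 0, 0], [0, 0, 0]]' --xyz '[[0, -10, 0], [0, -35, 0], [0, -70, 0], [0, -105, 0], [0, -140, 0], [0, -160, 0], [0, -160, 0]]' --gripper '[10, 10, 10, 10, 10, 10, 10]'

```text
t: 8.93
ee_pos: [0.6883, -0.1327, 0.1206]
tool_rot: [[0.001, -0.188, 0.982], [0.001, 0.982, 0.188], [-1.0, 0.001, 0.001]]
force: [-0.1, -0.6, 0.4]
width: 0.0174
```

```bash
python3 - <<'E'
from h import *
st=r.state(); print(st['t'],st['ee_pos'],st['width'],st['force'])
snap('wrist','wrist7.png'); s=snap('scene','scene7.png')
T=st['tool_rot'];e=st['ee_pos']
for x in(.045,.12): print(proj(s,e-T[:,0]*.0085+T[:,1]*(x-.005)))
E
```

```text
8.925 [ 0.6882996  -0.13272666  0.12062122] 0.01744184690597151 [-0.05645849 -0.61370891  0.39144727]
[213.62480852 215.88019989]
[245.08705835 225.90412471]
```

View pics/wrist7.png

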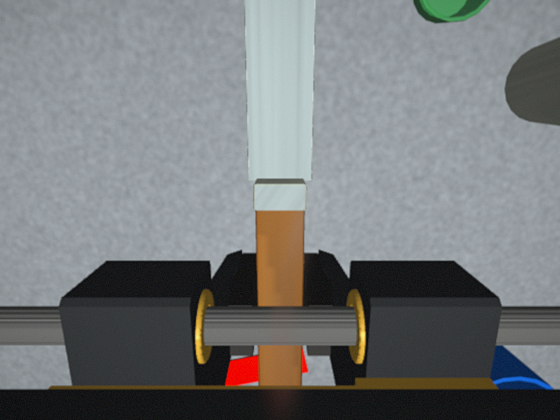

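View pics/scene7.png

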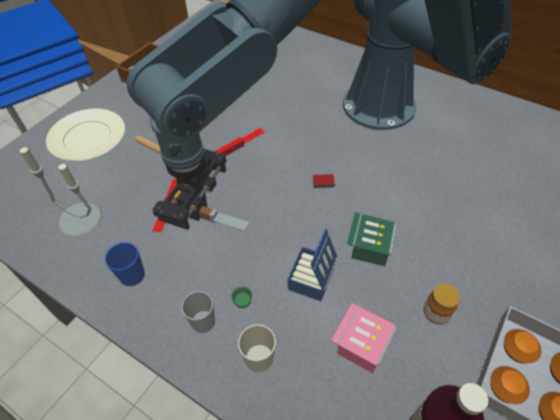

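The wrist view shows the grasp unchanged, and the tin stands wide open. I'll shift 65 mm toward the robot, clear of the red knife, and lower gently.

step_arm --rotation '[[0, 0, 0], [0, 0, 0], [0, 0, 0], [0, 0, 0], [0, 0, 0], [0, 0, 0], [0, 0, 0], [0, 0, 0], [0, 0, 0], [0, 0, 0], [0, 0, 0], [0, 0, 0]]' --xyz '[[0, 0, -15], [10, 0, -40], [30, 0, -60], [50, 0, -65], [70, 0, -65], [85, 0, -65], [95, 0, -65], [102, 0, -65], [107, 0, -65], [110, 0, -65], [112, 0, -65], [112, 0, -65]]' --gripper '[10, 10, 10, 10, 10, 10, 10, 10, 10, 10, 10, 10]'

```text
t: 10.52
ee_pos: [0.6243, -0.1423, 0.0087]
tool_rot: [[0.0, -0.191, 0.982], [0.002, 0.982, 0.191], [-1.0, 0.002, 0.001]]
force: [-0.4, 0.1, -0.7]
width: 0.0176
```

```bash
python3 - <<'E'
from h import *
st=r.state(); print(st['t'],st['ee_pos'],st['width'],st['force'])
E
```

```text
10.525 [ 0.62433598 -0.1422761   0.00866559] 0.01764042435327568 [-0.4214483   0.1280041  -0.74141347]
```

step_arm --rotation '[[0, 0, 0], [0, 0, 0], [0, 0, 0], [0, 0, 0], [0, 0, 0]]' --xyz '[[1.5, 0, 0], [3, 0, 0], [4, 0, 0], [4.3, 0, 0], [4.3, 0, 0]]' --gripper '[10, 10, 10, 10, 10]'

```text
t: 11.15
ee_pos: [0.6243, -0.1422, 0.0045]
tool_rot: [[0.0, -0.191, 0.982], [0.002, 0.982, 0.191], [-1.0, 0.002, 0.0]]
force: [-2.0, 0.3, 2.4]
width: 0.0181
```

```bash
python3 - <<'E'
from h import *
st=r.state(); print(st['t'],st['ee_pos'],st['width'],st['force'])
E
```

```text
11.15 [ 0.62432551 -0.1422127   0.0045451 ] 0.018086128009465248 [-2.04496712  0.34674662  2.4041434 ]
```

Light contact with the table. I'll release and go up.

step_arm --rotation '[[0, 0, 0], [0, 0, 0], [0, 0, 0], [0, 0, 0], [0, 0, 0], [0, 0, 0], [0, 0, 0], [0, 0, 0], [0, 0, 0], [0, 0, 0]]' --xyz '[[0, 0, 0], [0, 0, 0], [0, 0, 0], [0, 0, 0], [-10, 0, 0], [-40, 0, 0], [-80, 0, 0], [-120, 0, 0], [-140, 0, 0], [-140, 0, 0]]' --gripper '[30, 40, 40, 40, 40, 40, 40, 40, 40, 40]'

```text
t: 12.4
ee_pos: [0.6253, -0.1429, 0.1464]
tool_rot: [[0.003, -0.191, 0.982], [0.001, 0.982, 0.191], [-1.0, -0.0, 0.003]]
force: [0.4, -0.3, -1.2]
width: 0.0399
```

```bash
python3 - <<'E'
from h import *
st=r.state(); print(st['t'],st['ee_pos'],st['width'],st['force'])
snap('wrist','wrist8.png'); snap('scene','scene8.png')
E
```

```text
12.4 [ 0.62532163 -0.14291999  0.14640108] 0.03985538630350604 [ 0.43929548 -0.27783222 -1.18700748]
```

View pics/wrist8.png

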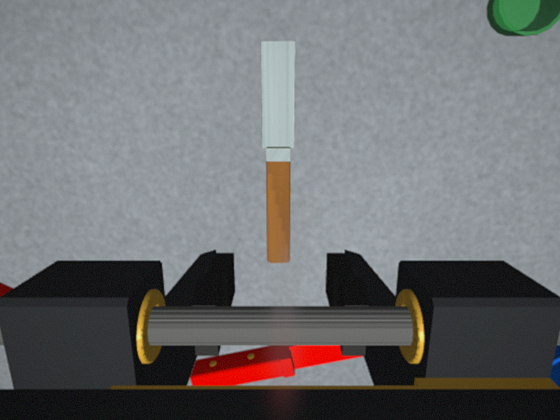

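View pics/scene8.png

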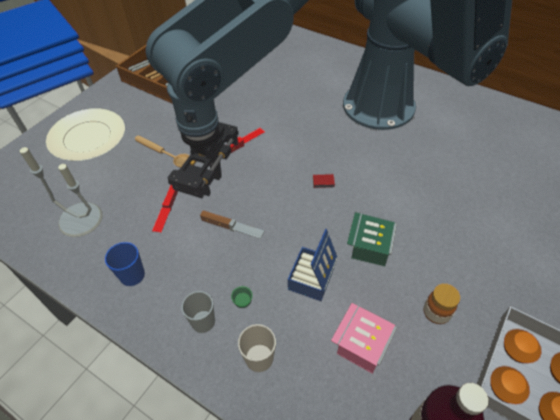

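The spreader lies flat on bare table: butt at (278,262), tip at (278,42) in the wrist view. In the scene view the blue lid at (325,258) is wide open, the green tin is shut, and the gripper is clear. Handing in.

```bash
python3 -c "
from plant import r
print(r.close_job())"
```

```text
the job is handed in; nothing more can be done
None
```

I picked up the brown spreader, slid its blade about 10 mm under the blue tin's lip and raised it along the lid's arc. I then laid the spreader back on bare table and handed the job in at about 12.5 s.

My last checks:
- **Blue lid:** it stood at about 1.2 rad, worked out from the blade-tip position. The pictures taken after the blade backed off and after the release still show it wide open.
- **Green tin:** its lid looks shut in the last picture; I did not measure its angle.
- **Spreader:** it lies flat, with its handle about 0.27 m from the blue tin's middle. It touched down gently, at about 2–3 N.
- **Gripper:** it was raised to about 0.15 m and touched nothing at the end. Wrist forces stayed under about 4 N at every reading I took, and nothing showed the gripper touching the blue tin.

No check failed. The only disagreement was up to about 2.5 px between the two cameras at the start, which did not affect the work.

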